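# Stack the lunch box in order

## Robot

A 7-joint arm with a two-finger parallel gripper is mounted at the origin on a cart in front of the work surface, level with it; the furniture and walls round the work are solid. World frame = base frame: x ahead of the robot, y to its left, z up, the work surface at z = 0. Lengths are in m, angles in rad, forces in N, time in s.
With the tool pointing down it reaches from about 0.4 to 0.85 m from the base axis. Payload 10.4 kg.
Tool frame: the origin (TCP) lies between the finger pads; the fingertips stand ahead of it and the grasp point (between the pads) lies 3 mm ahead of it (r.tips_ahead is the z of the fingertips in the tool frame, in m); z points along the fingers, y is the line along which they close (so a half turn about z gives the same grasp; the last joint's range is limited). The gripper opens to 87 mm and grips with 3 to 60 N. Pads are 19 mm wide; open, the fingers measure 117 mm over their backs; the gripper's body (75 mm by 190 mm) begins 51 mm behind the grasp point.
Start: joints at [-1.341, 0.332, -0.065, 1.46, 0.022, 1.35, -0.088], TCP at [0.156, 0.605, 0.245] pointing down, gripper open.
Joint ranges: [-2.6, 2.6], [-0.5, 2.12], [-1.47, 1.34], [0.16, 2.42], [-1.27, 4.41], [0.06, 2.06], [-2.6, 2.6]. Speed limits (rad/s): [2.22, 2.22, 2.79, 2.79, 3.14, 3.14, 3.14].

## Interface

Orientations are given as a unit quaternion [x, y, z, w].
In Python, from bench import telemetry, camera, get_calibration, r gives the robot as it stands.
- The arm moves only by the tool drive_tool, never from a script. Its argument "series" is one flat list of numbers, 7 for each row, row after row: the turn, a rotation vector about the tool's x, y, z in units of 5 degrees (1.0 is 5 degrees), then the shift along the tool's x, y, z in units of 40 mm (1.0 is 40 mm), then the opening, from -1 (shut) to 1 (fully open). A call has 1 to 10 rows; each row is the pose to reach, as a shift and turn from the pose commanded when the call began, along the tool's axes at that moment; what a row does not reach only later rows make up. A row lasts 1/12 s, in which the tool goes at most 41.7 mm and 7.16 degrees, less where a joint would pass 70% of its speed; a pose out of reach is approached as far as the arm can. A call with a gripper value outside its range is refused whole. The fingers move at their own pace and stop on an object; "grip_force" is the grip in N (left out, the last holds). Time passes only in rows, so rows that repeat a pose let the fingers close. It gives the time, the measured TCP pose, the force, the opening and the grip force at its end, in the units of the state.
- telemetry.read_state(): the state, without advancing time (a new reading comes with each control period).
- camera(name): name is "side" or "top"; returns the picture (480x640x3 uint8, red, green, blue); there is no depth.
- get_calibration(name): a dict with "fovy" (degrees; the focal length in pixels is half the picture's height over the tangent of half this angle, whatever the lens; pixels are square), "cx", "cy" (the principal point, pixels), "dist" ([k1, k2, p1, p2, k3] as OpenCV has them; the pictures are not rectified), "xyz" and "rotation" of the camera in the world. Camera axes: x right, y up, looking along -z (the intrinsics and any distortion apply to the point x, -y, -z); pixel columns grow to the right and rows downward; lengths in m; the calibration is good to about 2 mm. A picture is of the moment at which its call begins. get_calibration takes no time and is no camera call.
- r.close_job(): hands the job in; it is judged then, once.
The state is a dict: "time": time; "joint_positions": joint angles; "joint_vel": joint speeds; "joint_torque": joint torques, N m; "ee_pos": TCP position; "eef_rot": TCP orientation; "ft_force": force on the tool from outside, world axes, zero at the start; "torque": the same for the moment, N m; "width": finger opening in m; "grip_force": force on a finger pad.
Only numpy, scipy, OpenCV 4.12 (cv2) and the standard library are available. Lean on these libraries where they do the work, as an engineer would, in place of code of your own. Each camera call takes 0.05 s, during which the arm holds its last target. There are 200 camera calls.

## Task

Build the round stacking lunch box on its dark wooden base, piece by piece from the bottom up: first the deep blue tier in the steel ring of the base, then the medium white tier, then the shallow yellow tier, and last the steel lid. Each piece must sit fully home and level in the one below, and the garlic, apple, red kitchen timer and lemon standing about must be left where they are.

Things in the scene. Friction and masses are not known exactly. Their poses are not given: they have to be found in the camera images.
- base_ring (a point): centre of the top of the steel ring on the fixed base: a dark wooden disc 96 mm across, 8 mm high; ring 54 mm inside, 64 mm outside, top 16 mm above the worktop. z up. A tier home in it has its shoulder on the ring and its lowest point 10 mm above the worktop; each further piece, home, has its lowest point 6 mm below the rim of the tier it sits on.
- deep_tier_center (a point): centre (30 mm above its lowest point, on the axis) of the deep tier: a round straight blue cup, 60 mm high, 60 mm outside, mouth up (54 mm inside), about 130 g, steel band near its foot. z: up to the mouth. Its foot, 48 mm across, 6 mm high, tapered to 39 mm, drops into the mouth below (2 mm play all round) until the shoulder rests on the rim. Starts upright on the worktop.
- medium_tier_center (a point): centre (25 mm above its lowest point, on the axis) of the medium tier: a round straight white cup, 50 mm high, 60 mm outside, mouth up (54 mm inside), about 110 g, steel band near its foot. z: up to the mouth. Its foot, 48 mm across, 6 mm high, tapered to 39 mm, drops into the mouth below (2 mm play all round) until the shoulder rests on the rim. Starts upright on the worktop.
- shallow_tier_center (a point): centre (20 mm above its lowest point, on the axis) of the shallow tier: a round straight yellow cup, 40 mm high, 60 mm outside, mouth up (54 mm inside), about 90 g, steel band near its foot. z: up to the mouth. Its foot, 48 mm across, 6 mm high, tapered to 39 mm, drops into the mouth below (2 mm play all round) until the shoulder rests on the rim. Starts upright on the worktop.
- lid_knob (a point): middle of the lid's knob, 27 mm above its lowest point. The lid: a steel disc 60 mm across with the same tapered foot (48 mm across, 6 mm high) below it and an upright dark wooden knob 24 mm across on top, straight from 18 to 38 mm above the lowest point; about 90 g. z up. Starts on its foot on the worktop.
- garlic_1_center (a point): centre of a garlic bulb, 50 mm across, 51 mm high; loose, stands on the worktop; a bystander to be left where it is
- apple_1_center (a point): centre of a red apple, 76 mm across, 72 mm high; loose, stands on the worktop; a bystander to be left where it is
- kitchen_timer_center (a point): centre of a red and white round kitchen timer, 64 mm across, 53 mm high; loose, stands on the worktop; a bystander to be left where it is
- lemon_1_center (a point): centre of a lemon, 78 x 55 mm, 56 mm high; loose, stands on the worktop; a bystander to be left where it is
Mind the look-alikes: they are no part of the job. What is shaped like the part that bears shallow_tier_center but pink or turquoise is not meant.

How it is judged:
On the way, in this order (a step that is already met when the one before it is completed fails the run):
1. the deep blue tier sits in the ring of the base (horizontal distance between deep_tier_center and base_ring below 0.008 m and height (world z) of deep_tier_center between 0.036 and 0.044 m and angle between deep_tier_center's own z axis and vertical below 0.08 rad), for 0.2 s.
2. the medium white tier sits on the blue one (all of step 1 and horizontal distance between medium_tier_center and deep_tier_center below 0.008 m and height (world z) of medium_tier_center between 0.085 and 0.093 m and angle between medium_tier_center's own z axis and vertical below 0.08 rad), for 0.2 s.
3. the shallow yellow tier sits on the white one (all of step 2 and horizontal distance between shallow_tier_center and medium_tier_center below 0.008 m and height (world z) of shallow_tier_center between 0.124 and 0.132 m and angle between shallow_tier_center's own z axis and vertical below 0.08 rad), for 0.2 s.
4. the lid sits on the yellow tier (all of step 3 and horizontal distance between lid_knob and shallow_tier_center below 0.008 m and height (world z) of lid_knob between 0.165 and 0.173 m and angle between lid_knob's own z axis and vertical below 0.08 rad), for 0.2 s.
At the end, for the whole second after the job is handed in: On the base stand, from below, the blue, white and yellow tiers and the lid, each within 8 mm sideways of the part below it, within 4 mm of its seated height, upright within 0.08 rad, at rest and released (all of step 4 and linear speed of each of deep_tier, medium_tier, shallow_tier, lid below 0.02 m/s); the robot touches nothing.
It fails at once if the garlic was moved more than 30 mm (distance of garlic_1_center from where it was at the start of the episode above 0.03 m).
It fails at once if the apple was moved more than 30 mm (distance of apple_1_center from where it was at the start of the episode above 0.03 m).
It fails at once if the kitchen timer was moved more than 30 mm (distance of kitchen_timer_center from where it was at the start of the episode above 0.03 m).
It fails at once if the lemon was moved more than 30 mm (distance of lemon_1_center from where it was at the start of the episode above 0.03 m).
It also fails if it takes over 112 s, if anything falls off the work surface, if the arm or the gripper's body presses on something with over 40 N, if the wrist force passes 120 N, or if a joint passes its speed limit or range.

## Working session

There is one attempt and no reset: what is moved stays moved. The work goes in short steps, Python scripts to look and compute and a tool call to move; the robot and the scene stay as the last step left them, time stands still between calls to the robot, and variables do not carry over. Pictures are saved under pics/ and viewed, at most 14 in all, crops included, and the job is handed in when it is done.

Besides the shell and the picture viewer there is one more tool, called as a command line: name --argument value ..., lists and objects as JSON in quotes. drive_tool: Moves the arm, as the interface text tells. Its arguments: {"type":"object","properties":{"series":{"type":"array"},"grip_force":{"type":"number"}},"required":["series"]}

```bash
ls; mkdir -p pics; python3 - <<'E'
from bench import telemetry, camera, get_calibration, r
import cv2
for n in("side","top"):
    cv2.imwrite(f"pics/{n}0.png",camera(n)[:,:,::-1]); print(n,get_calibration(n))
s=telemetry.read_state();print(s, r.tips_ahead)
E
```

```text
pics
side {'fovy': 50.486316258330696, 'cx': 326.1645943565315, 'cy': 238.8737643418846, 'dist': array([-0.07799888,  0.        ,  0.        ,  0.        ,  0.        ]), 'xyz': array([0.37496913, 1.59764505, 0.86731481]), 'rotation': array([-0.02809494,  0.51040874,  0.85906227, -0.02656339])}
top {'fovy': 45.90516056730551, 'cx': 311.4602028655206, 'cy': 229.11999398455336, 'dist': array([0.00494223, 0.        , 0.        , 0.        , 0.        ]), 'xyz': array([0.37267632, 0.11720396, 1.51585727]), 'rotation': array([ 0.02603449, -0.03191949, -0.70477747,  0.70823165])}
{'time': 0.1, 'joint_positions': array([-1.3406053 ,  0.33282453, -0.06470418,  1.46083162,  0.0215797 ,
        1.34988896, -0.08848575]), 'joint_vel': array([-4.74623869e-04, -6.37728980e-04,  3.40490387e-04, -1.47352294e-03,
       -8.88467389e-05, -5.60036984e-04,  1.38382879e-03]), 'joint_torque': array([ 1.40048669e-03, -6.24545217e+01,  2.45968188e-02, -3.90713096e+01,
       -6.13806839e-02,  3.65757232e-02,  4.22666471e-05]), 'ee_pos': array([0.15623323, 0.60484241, 0.24383585]), 'eef_rot': array([ 1.26043135e-01,  9.92024562e-01, -6.25952542e-04, -6.24155420e-05]), 'ft_force': array([ 0.20937308, -1.08673309,  0.3947351 ]), 'torque': array([ 0.00163089, -0.06390483, -0.00914683]), 'grip_force': 0.0, 'width': 0.08706945201231125} 0.022
```

View pics/side0.png

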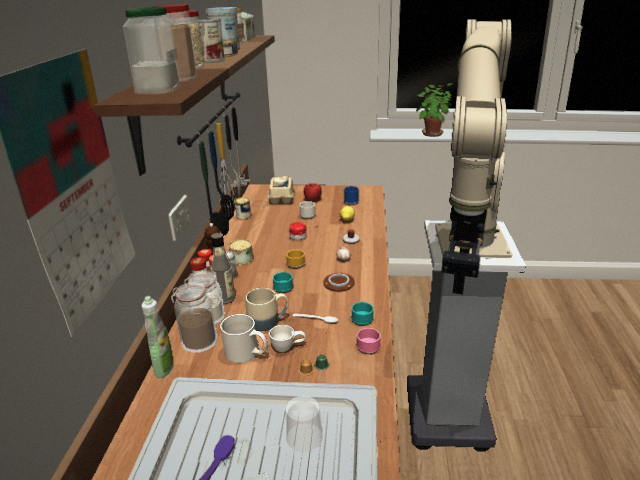

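View pics/top0.png

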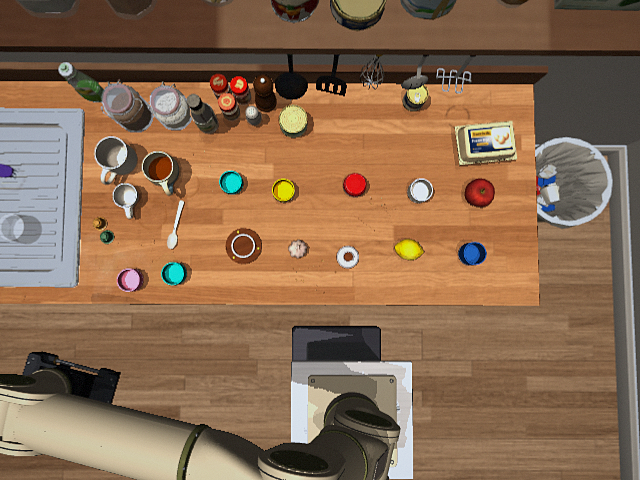

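```bash
cat > h.py <<'E'
import numpy as np, cv2
from scipy.spatial.transform import Rotation as R
from scipy.optimize import least_squares
from bench import telemetry, camera, get_calibration, r
def cam(n):
    c=get_calibration(n); f=240/np.tan(np.radians(c['fovy'])/2)
    return np.array([[f,0,c['cx']],[0,f,c['cy']],[0,0,1]]),np.array(c['dist']),np.array(c['xyz']),R.from_quat(c['rotation']).as_matrix()
def cast(n,px,z):
    K,d,o,M=cam(n); u=cv2.undistortPoints(np.array(px,float).reshape(-1,1,2),K,d)[:,0]
    v=np.c_[u[:,0],-u[:,1],-np.ones(len(u))]@M.T
    return o+v*((z-o[2])/v[:,2])[:,None]
def blob(mask,seed,rad=22):
    w=np.zeros(mask.shape,np.uint8); cv2.circle(w,seed,rad,1,-1)
    m=cv2.morphologyEx(mask.astype(np.uint8)*w,cv2.MORPH_CLOSE,np.ones((3,3)))
    cs,_=cv2.findContours(m,cv2.RETR_EXTERNAL,cv2.CHAIN_APPROX_NONE)
    return max(cs,key=cv2.contourArea)[:,0]
def rim(n,c,z,rad,away=True):
    "centre of a circle of known radius, from the contour half away from the camera"
    p=cast(n,c,z)[:,:2]; o=cam(n)[2][:2]; m=p.mean(0)
    if away:
        q=p[(p-m)@(m-o)>0]
    else: q=p
    s=least_squares(lambda t:np.hypot(*(q-t[:2]).T)-t[2],[*m,rad],loss='soft_l1',f_scale=.002).x
    s2=least_squares(lambda t:np.hypot(*(q-t).T)-rad,m,loss='soft_l1',f_scale=.002).x
    return s,s2
def st():
    s=telemetry.read_state(); M=R.from_quat(s['eef_rot']).as_matrix()
    return s,M
def go(xyz,yaw=None):
    "row numbers from here to a TCP position, tool down, tool y along world angle yaw (mod pi)"
    s,M=st(); d=M.T@(np.array(xyz)-s['ee_pos'])/.04
    print('t',round(s['time'],2),'tcp',s['ee_pos'].round(4),'w',round(s['width'],4),'grip',round(s['grip_force'],1),'F',s['ft_force'].round(1))
    if yaw is not None:
        y=np.array([np.cos(yaw),np.sin(yaw),0])
        if y@M[:,1]<0:y=-y
        T=np.c_[np.cross(y,[0,0,-1]),y,[0,0,-1]]
        print('rot',(np.degrees(R.from_matrix(M.T@T).as_rotvec())/5).round(2),end=' ')
    print('shift',d.round(3))
E
python3 - <<'E'
from h import *
im=cv2.imread('pics/top0.png'); H=cv2.cvtColor(im,cv2.COLOR_BGR2HSV).astype(int); h,s,v=H[...,0],H[...,1],H[...,2]
wood=(h<22)&(s>70)&(v>110)
def hu(a,b,S=120,V=40): return (h>=a)&(h<=b)&(s>S)&(v>V)
K={'blue':(hu(98,128,80,20),(472,253),.06,.03,1),'white':((s<75)&(v>60),(420,189),.05,.03,1),'yellow':(hu(22,36,120,60),(283,190),.04,.03,1),
'lid':((s<70)&(v>90),(347,257),.009,.03,1),'base':(~((h<22)&(s>70)&(v>130)),(243,245),.008,.048,1),'ring':((s<70)&(v>110),(243,245),.016,.032,1)}
for k,(m,sd,z,rad,a) in K.items():
    c=blob(m,sd,28 if k=='base' else 20); x,y,w,hh=cv2.boundingRect(c)
    A,B=rim('top',c,z,rad,a); print(k,(x,y,w,hh),A.round(4),B.round(4))
    cv2.drawContours(im,[c.reshape(-1,1,2)],-1,(255,0,255),1)
for k,px,z in[('garlic',(298,249),.025),('lemon',(409,249),.028),('timer',(355,184),.03),('apple',(479,192),.036)]: print(k,cast('top',px,z).round(3))
cv2.imwrite('pics/c.png',cv2.resize(im[160:290,210:510],None,fx=2.6,fy=2.6,interpolation=0))
E
```

```text
blue (458, 242, 29, 23) [ 0.4328 -0.3149  0.0283] [ 0.4325 -0.3127]
white (407, 178, 26, 25) [ 0.5993 -0.1808  0.0294] [ 0.5989 -0.1801]
yellow (272, 178, 23, 24) [0.5993 0.1812 0.0285] [0.5975 0.1805]
lid (337, 246, 22, 22) [0.4237 0.0091 0.0284] [0.4227 0.011 ]
base (226, 228, 36, 36) [0.4523 0.2867 0.0457] [0.451  0.2841]
ring (231, 234, 24, 24) [0.4518 0.2862 0.031 ] [0.4512 0.2851]
garlic [[0.443 0.14  0.025]]
lemon [[ 0.444 -0.152  0.028]]
timer [[ 0.615 -0.01   0.03 ]]
apple [[ 0.595 -0.337  0.036]]
```

View pics/c.png

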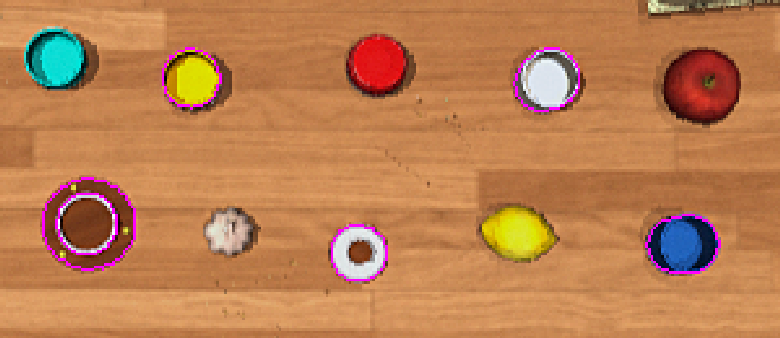

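```bash
python3 - <<'E'
from h import *
im=cv2.imread('pics/top0.png'); H=cv2.cvtColor(im,cv2.COLOR_BGR2HSV).astype(int); h,s,v=H[...,0],H[...,1],H[...,2]
for k,m,sd,rr,z,rad in[('lid',(s<70)&(v>90),(347,257),20,.009,.0287),('base',~((h<22)&(s>70)&(v>130)),(243,245),28,.008,.0467),('ring',(s<70)&(v>110),(243,245),20,.016,.0307)]:
    A,B=rim('top',blob(m,sd,rr),z,rad,False); print(k,A.round(4),B.round(4))
go([.45,.2,.25],0)
E
```

```text
lid [0.4237 0.0092 0.0284] [0.4237 0.0092]
base [0.4519 0.2854 0.0466] [0.4519 0.2854]
ring [0.4517 0.2867 0.0308] [0.4517 0.2867]
t 0.1 tcp [0.1562 0.6048 0.2438] w 0.0871 grip 0.0 F [ 0.2 -1.1  0.4]
rot [-1.00e-02  1.00e-02  1.51e+01] shift [-9.642 -7.963 -0.144]
```

drive_tool --series '[0, 0, 15.1, -9.64, -7.96, -0.14, 1, 0, 0, 15.1, -9.64, -7.96, -0.14, 1, 0, 0, 15.1, -9.64, -7.96, -0.14, 1, 0, 0, 15.1, -9.64, -7.96, -0.14, 1, 0, 0, 15.1, -9.64, -7.96, -0.14, 1, 0, 0, 15.1, -9.64, -7.96, -0.14, 1, 0, 0, 15.1, -9.64, -7.96, -0.14, 1, 0, 0, 15.1, -9.64, -7.96, -0.14, 1, 0, 0, 15.1, -9.64, -7.96, -0.14, 1, 0, 0, 15.1, -9.64, -7.96, -0.14, 1]'

```text
time: 0.93
ee_pos: [0.4016, 0.266, 0.2492]
eef_rot: [0.685, 0.729, 0.0, -0.0]
ft_force: [1.3, 0.5, 0.2]
width: 0.0869
grip_force: 0.0
```

```bash
python3 -c "
from h import *
go([.4326,-.314,.2],0)"
```

```text
t 0.93 tcp [0.4016 0.266  0.2492] w 0.0869 grip 0.0 F [1.3 0.5 0.2]
rot [-0.   -0.    0.71] shift [-14.52   -0.124   1.225]
```

drive_tool --series '[0, 0, 0.3, -14, 0.2, 0.3, 1, 0, 0, 0.3, -14, 0.2, 0.3, 1, 0, 0, 0.3, -14, 0.2, 0.3, 1, 0, 0, 0.3, -14, 0.2, 0.3, 1, 0, 0, 0.3, -14, 0.2, 0.3, 1, 0, 0, 0.3, -14, 0.2, 0.3, 1, 0, 0, 0.3, -14, 0.2, 0.3, 1, 0, 0, 0.3, -14, 0.2, 0.3, 1, 0, 0, 0.3, -14, 0.2, 0.3, 1, 0, 0, 0.3, -14, 0.2, 0.3, 1]'

```text
time: 1.77
ee_pos: [0.4347, -0.1493, 0.2403]
eef_rot: [0.692, 0.722, 0.001, -0.0]
ft_force: [1.5, 0.1, -0.7]
width: 0.0871
grip_force: 0.0
```

```bash
python3 -c "
from h import *
go([.4326,-.314,.2],0)"
```

```text
t 1.77 tcp [ 0.4347 -0.1493  0.2403] w 0.0871 grip 0.0 F [ 1.5  0.1 -0.7]
rot [ 0.01 -0.01  0.48] shift [-4.112 -0.225  1.004]
```

drive_tool --series '[0, 0, 0.5, -4, -0.2, 1, 1, 0, 0, 0.5, -4, -0.2, 1, 1, 0, 0, 0.5, -4, -0.2, 1, 1, 0, 0, 0.5, -4, -0.2, 1, 1, 0, 0, 0.5, -4, -0.2, 1, 1, 0, 0, 0.5, -4, -0.2, 1, 1, 0, 0, 0.5, -4, -0.2, 1, 1]'

```text
time: 2.35
ee_pos: [0.4338, -0.3071, 0.1999]
eef_rot: [0.708, 0.706, -0.0, -0.0]
ft_force: [-0.1, 0.1, 0.5]
width: 0.0868
grip_force: 0.0
```

```bash
python3 -c "
from h import *
go([.4326,-.314,.045],0)"
```

```text
t 2.35 tcp [ 0.4338 -0.3071  0.1999] w 0.0868 grip 0.0 F [-0.1  0.1  0.5]
rot [-0.01 -0.   -0.03] shift [-0.174 -0.026  3.873]
```

drive_tool --series '[0, 0, 0, -0.17, -0.03, 0.8, 1, 0, 0, 0, -0.17, -0.03, 1.6, 1, 0, 0, 0, -0.17, -0.03, 2.4, 1, 0, 0, 0, -0.17, -0.03, 3.2, 1, 0, 0, 0, -0.17, -0.03, 3.87, 1, 0, 0, 0, -0.17, -0.03, 3.87, 1, 0, 0, 0, -0.17, -0.03, 3.87, 1]'

```text
time: 2.93
ee_pos: [0.4332, -0.3125, 0.0459]
eef_rot: [0.707, 0.707, 0.0, -0.001]
ft_force: [-0.0, 0.0, -0.1]
width: 0.0871
grip_force: 0.0
```

drive_tool --series '[0, 0, 0, 0, 0, 0, -1, 0, 0, 0, 0, 0, 0, -1, 0, 0, 0, 0, 0, 0, -1, 0, 0, 0, 0, 0, 0, -1, 0, 0, 0, 0, 0, 0, -1, 0, 0, 0, 0, 0, 0, -1, 0, 0, 0, 0, 0, 0, -1, 0, 0, 0, 0, 0, 0, -1]' --grip_force 20

```text
time: 3.6
ee_pos: [0.4334, -0.3143, 0.0462]
eef_rot: [0.708, 0.706, 0.0, 0.0]
ft_force: [0.3, 1.4, 7.4]
width: 0.0603
grip_force: 20.0
```

```bash
python3 -c "
from h import *
go([.4326,-.314,.2],0)"
```

```text
t 3.6 tcp [ 0.4334 -0.3143  0.0462] w 0.0603 grip 20.0 F [0.3 1.4 7.4]
rot [ 0.01 -0.   -0.02] shift [ 0.008 -0.014 -3.846]
```

drive_tool --series '[0, 0, 0, 0, 0, -0.7, -1, 0, 0, 0, 0, 0, -1.6, -1, 0, 0, 0, 0, 0, -2.5, -1, 0, 0, 0, 1, 0.03, -2.5, -1, 0, 0, 0, 2, 0.06, -2.5, -1, 0, 0, 0, 3, 0.1, -2.5, -1, 0, 0, 0, 4, 0.13, -2.5, -1, 0, 0, 0, 5, 0.16, -2.5, -1, 0, 0, 0, 6, 0.2, -2.5, -1, 0, 0, 0, 7, 0.23, -2.5, -1]' --grip_force 25

```text
time: 4.43
ee_pos: [0.4419, -0.0322, 0.1457]
eef_rot: [0.708, 0.706, 0.001, -0.0]
ft_force: [1.5, 0.9, -1.7]
width: 0.0605
grip_force: 25.0
```

```bash
python3 -c "
from h import *
go([.4518,.286,.12],0)"
```

```text
t 4.43 tcp [ 0.4419 -0.0322  0.1457] w 0.0605 grip 25.0 F [ 1.5  0.9 -1.7]
rot [ 0.01 -0.01 -0.02] shift [7.956 0.231 0.652]
```

drive_tool --series '[0, 0, 0, 1, 0.03, 0, -1, 0, 0, 0, 2, 0.06, 0, -1, 0, 0, 0, 3, 0.1, 0, -1, 0, 0, 0, 4, 0.13, 0, -1, 0, 0, 0, 5, 0.16, 0, -1, 0, 0, 0, 6, 0.2, 0, -1, 0, 0, 0, 7, 0.23, 0, -1, 0, 0, 0, 7.7, 0.23, 0.3, -1, 0, 0, 0, 7.7, 0.23, 0.6, -1, 0, 0, 0, 7.7, 0.23, 0.6, -1]'

```text
time: 5.27
ee_pos: [0.4505, 0.2743, 0.119]
eef_rot: [0.707, 0.708, -0.002, 0.0]
ft_force: [-1.3, -1.7, -1.6]
width: 0.06
grip_force: 25.0
```

```bash
python3 -c "
from h import *
go([.4518,.286,.066],0)"
```

```text
t 5.27 tcp [0.4505 0.2743 0.119 ] w 0.06 grip 25.0 F [-1.3 -1.7 -1.6]
rot [-0.03  0.04  0.01] shift [0.296 0.036 1.324]
```

drive_tool --series '[0, 0, 0, 0.2, 0.03, 0.5, -1, 0, 0, 0, 0.2, 0.03, 1, -1, 0, 0, 0, 0.2, 0.03, 1, -1, 0, 0, 0, 0.2, 0.03, 1, -1, 0, 0, 0, 0.2, 0.03, 1, -1]'

```text
time: 5.68
ee_pos: [0.4542, 0.2809, 0.0827]
eef_rot: [0.708, 0.706, 0.0, 0.0]
ft_force: [-0.5, 0.4, -1.6]
width: 0.0602
grip_force: 25.0
```

```bash
python3 -c "
from h import *
go([.4518,.286,.0562],0)
cv2.imwrite('pics/t1.png',cv2.resize(camera('side')[200:340,260:420,::-1],None,fx=4,fy=4))"
```

```text
t 5.68 tcp [0.4542 0.2809 0.0827] w 0.0602 grip 25.0 F [-0.5  0.4 -1.6]
rot [ 0.01 -0.   -0.04] shift [ 0.127 -0.061  0.664]
```

View pics/t1.png

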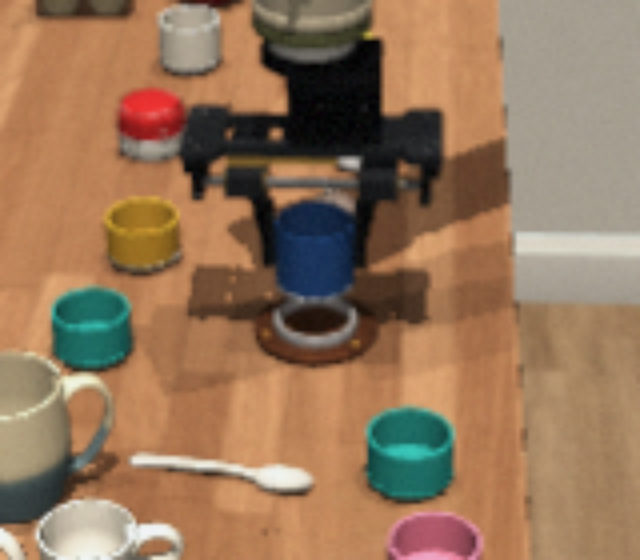

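The side view shows the blue tier held upright just above the base ring (crop 315,320), in line with it. Centre it, then lower.

drive_tool --series '[0, 0, 0, 0.13, -0.06, 0, -1, 0, 0, 0, 0.13, -0.06, 0.2, -1, 0, 0, 0, 0.13, -0.06, 0.3, -1, 0, 0, 0, 0.13, -0.06, 0.3, -1, 0, 0, 0, 0.13, -0.06, 0.3, -1]'

```text
time: 6.15
ee_pos: [0.4508, 0.2867, 0.0691]
eef_rot: [0.708, 0.706, -0.0, 0.0]
ft_force: [0.5, 0.2, -2.0]
width: 0.0604
grip_force: 25.0
```

```bash
python3 -c "
from h import *
go([.4518,.286,.0562],0)"
```

```text
t 6.15 tcp [0.4508 0.2867 0.0691] w 0.0604 grip 25.0 F [ 0.5  0.2 -2. ]
rot [-0.01  0.01 -0.02] shift [-0.017  0.026  0.322]
```

drive_tool --series '[0, 0, 0, -0.01, 0.02, 0.1, -1, 0, 0, 0, -0.01, 0.02, 0.2, -1, 0, 0, 0, -0.01, 0.02, 0.3, -1, 0, 0, 0, -0.01, 0.02, 0.34, -1, 0, 0, 0, -0.01, 0.02, 0.34, -1, 0, 0, 0, -0.01, 0.02, 0.34, -1]'

```text
time: 6.65
ee_pos: [0.4518, 0.2865, 0.0562]
eef_rot: [0.708, 0.706, -0.0, -0.0]
ft_force: [-2.2, -1.6, 7.3]
width: 0.0602
grip_force: 25.0
```

drive_tool --series '[0, 0, 0, 0, 0, 0, 0.6, 0, 0, 0, 0, 0, 0, 1, 0, 0, 0, 0, 0, 0, 1, 0, 0, 0, 0, 0, 0, 1, 0, 0, 0, 0, 0, 0, 1, 0, 0, 0, 0, 0, -0.6, 1, 0, 0, 0, 0, 0, -1.4, 1, 0, 0, 0, 0, 0, -2.2, 1, 0, 0, 0, 0, 0, -3, 1, 0, 0, 0, 0, 0, -3, 1]'

```text
time: 7.48
ee_pos: [0.4544, 0.288, 0.1818]
eef_rot: [0.708, 0.706, 0.004, -0.0]
ft_force: [0.6, 0.4, 0.0]
width: 0.087
grip_force: 0.0
```

```bash
python3 -c "
from h import *
go([.599,-.180,.15],0)
cv2.imwrite('pics/t2.png',cv2.resize(camera('side')[200:340,260:420,::-1],None,fx=4,fy=4))"
```

```text
t 7.48 tcp [0.4544 0.288  0.1818] w 0.087 grip 0.0 F [0.6 0.4 0. ]
rot [ 0.07 -0.07 -0.03] shift [-11.696   3.638   0.743]
```

View pics/t2.png

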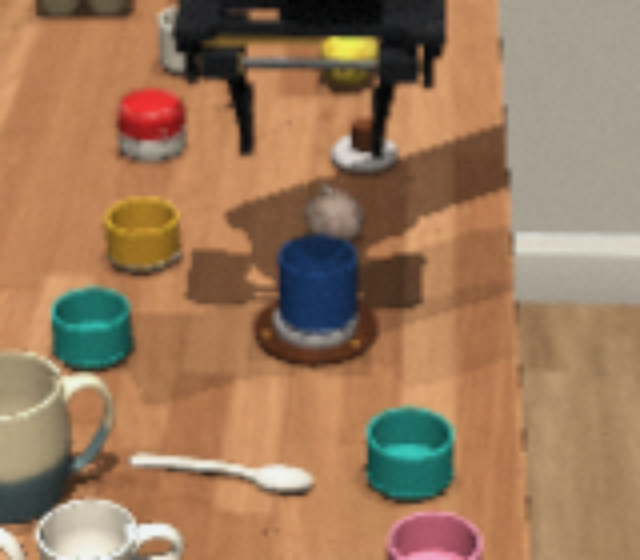

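The blue tier is seated upright in the ring (crop 317,320). Next the white one.

drive_tool --series '[0, 0, 0, -9, 2.8, 0.3, 1, 0, 0, 0, -9, 2.8, 0.3, 1, 0, 0, 0, -9, 2.8, 0.3, 1, 0, 0, 0, -9, 2.8, 0.3, 1, 0, 0, 0, -9, 2.8, 0.3, 1, 0, 0, 0, -9, 2.8, 0.3, 1, 0, 0, 0, -9, 2.8, 0.3, 1, 0, 0, 0, -9, 2.8, 0.3, 1, 0, 0, 0, -9, 2.8, 0.3, 1, 0, 0, 0, -9, 2.8, 0.3, 1]'

```text
time: 8.37
ee_pos: [0.5629, -0.083, 0.1631]
eef_rot: [0.711, 0.703, -0.002, 0.002]
ft_force: [-1.1, -1.3, 0.7]
width: 0.0869
grip_force: 0.0
```

```bash
python3 -c "
from h import *
go([.599,-.180,.13],0)"
```

```text
t 8.37 tcp [ 0.5629 -0.083   0.1631] w 0.0869 grip 0.0 F [-1.1 -1.3  0.7]
rot [-0.    0.05 -0.13] shift [-2.411  0.931  0.839]
```

drive_tool --series '[0, 0, -0.1, -1, 0.4, 0.4, 1, 0, 0, -0.1, -2.3, 0.9, 0.8, 1, 0, 0, -0.1, -2.3, 0.9, 0.8, 1, 0, 0, -0.1, -2.3, 0.9, 0.8, 1, 0, 0, -0.1, -2.3, 0.9, 0.8, 1, 0, 0, -0.1, -2.3, 0.9, 0.8, 1, 0, 0, -0.1, -2.3, 0.9, 0.8, 1]'

```text
time: 8.95
ee_pos: [0.599, -0.1642, 0.1316]
eef_rot: [0.704, 0.71, 0.0, -0.0]
ft_force: [0.3, 0.6, 0.9]
width: 0.087
grip_force: 0.0
```

```bash
python3 -c "
from h import *
go([.599,-.180,.037],0)"
```

```text
t 8.95 tcp [ 0.599  -0.1642  0.1316] w 0.087 grip 0.0 F [0.3 0.6 0.9]
rot [-0.   -0.01  0.1 ] shift [-0.396 -0.004  2.365]
```

drive_tool --series '[0, 0, 0.1, -0.39, 0, 0.3, 1, 0, 0, 0.1, -0.39, 0, 0.6, 1, 0, 0, 0.1, -0.39, 0, 1.2, 1, 0, 0, 0.1, -0.39, 0, 1.8, 1, 0, 0, 0.1, -0.39, 0, 2.36, 1, 0, 0, 0.1, -0.39, 0, 2.36, 1, 0, 0, 0.1, -0.39, 0, 2.36, 1, 0, 0, 0.1, -0.39, 0, 2.36, 1]'

```text
time: 9.62
ee_pos: [0.5997, -0.181, 0.0386]
eef_rot: [0.708, 0.707, 0.0, 0.0]
ft_force: [-0.2, 1.0, 0.3]
width: 0.087
grip_force: 0.0
```

drive_tool --series '[0, 0, 0, 0, 0, 0, -1, 0, 0, 0, 0, 0, 0, -1, 0, 0, 0, 0, 0, 0, -1, 0, 0, 0, 0, 0, 0, -1, 0, 0, 0, 0, 0, 0, -1, 0, 0, 0, 0, 0, 0, -1, 0, 0, 0, 0, 0, 0, -1, 0, 0, 0, 0, 0, 0, -1]' --grip_force 25

```text
time: 10.28
ee_pos: [0.5994, -0.1813, 0.0378]
eef_rot: [0.708, 0.706, 0.0, 0.0]
ft_force: [0.3, 0.6, 4.4]
width: 0.059
grip_force: 25.0
```

```bash
python3 -c "
from h import *
go([.4518,.2865,.16],0)"
```

```text
t 10.28 tcp [ 0.5994 -0.1813  0.0378] w 0.059 grip 25.0 F [0.3 0.6 4.4]
rot [ 0.01 -0.   -0.02] shift [11.689 -3.71  -3.056]
```

drive_tool --series '[0, 0, 0, 0, 0, -0.7, -1, 0, 0, 0, 0, 0, -1.6, -1, 0, 0, 0, 0, 0, -2.5, -1, 0, 0, 0, 0.9, -0.29, -3, -1, 0, 0, 0, 1.8, -0.57, -3, -1, 0, 0, 0, 2.7, -0.86, -3, -1, 0, 0, 0, 3.6, -1.14, -3, -1, 0, 0, 0, 4.5, -1.43, -3, -1, 0, 0, 0, 5.4, -1.71, -3, -1, 0, 0, 0, 6.3, -2, -3, -1]'

```text
time: 11.12
ee_pos: [0.5184, 0.0724, 0.1572]
eef_rot: [0.708, 0.706, -0.0, -0.0]
ft_force: [0.5, 1.3, -1.5]
width: 0.0592
grip_force: 25.0
```

```bash
python3 -c "
from h import *
go([.4518,.2855,.15],0)"
```

```text
t 11.12 tcp [0.5184 0.0724 0.1572] w 0.0592 grip 25.0 F [ 0.5  1.3 -1.5]
rot [-0.01 -0.   -0.02] shift [ 5.325 -1.675  0.182]
```

drive_tool --series '[0, 0, 0, 0.9, -0.29, 0, -1, 0, 0, 0, 1.8, -0.57, 0, -1, 0, 0, 0, 2.7, -0.86, 0, -1, 0, 0, 0, 3.6, -1.14, 0, -1, 0, 0, 0, 4.4, -1.4, 0, -1, 0, 0, 0, 5.1, -1.65, 0.1, -1, 0, 0, 0, 5.1, -1.65, 0.2, -1, 0, 0, 0, 5.1, -1.65, 0.2, -1, 0, 0, 0, 5.1, -1.65, 0.2, -1]'

```text
time: 11.87
ee_pos: [0.4539, 0.274, 0.1491]
eef_rot: [0.708, 0.706, -0.001, 0.0]
ft_force: [-0.2, -0.7, -1.0]
width: 0.059
grip_force: 25.0
```

```bash
python3 -c "
from h import *
go([.4518,.2855,.115],0)"
```

```text
t 11.87 tcp [0.4539 0.274  0.1491] w 0.059 grip 25.0 F [-0.2 -0.7 -1. ]
rot [-0.01  0.01 -0.03] shift [ 0.287 -0.052  0.851]
```

drive_tool --series '[0, 0, 0, 0.27, -0.05, 0.2, -1, 0, 0, 0, 0.27, -0.05, 0.4, -1, 0, 0, 0, 0.27, -0.05, 0.8, -1, 0, 0, 0, 0.27, -0.05, 0.8, -1, 0, 0, 0, 0.27, -0.05, 0.8, -1, 0, 0, 0, 0.27, -0.05, 0.8, -1]'

```text
time: 12.37
ee_pos: [0.4523, 0.2854, 0.1177]
eef_rot: [0.708, 0.706, -0.0, 0.0]
ft_force: [0.7, 0.3, -1.2]
width: 0.0589
grip_force: 25.0
```

```bash
python3 -c "
from h import *
go([.4518,.2855,.1018],0)
cv2.imwrite('pics/t3.png',cv2.resize(camera('side')[200:340,260:420,::-1],None,fx=4,fy=4))"
```

```text
t 12.37 tcp [0.4523 0.2854 0.1177] w 0.0589 grip 25.0 F [ 0.7  0.3 -1.2]
rot [ 0.    0.   -0.03] shift [ 0.002 -0.011  0.397]
```

View pics/t3.png

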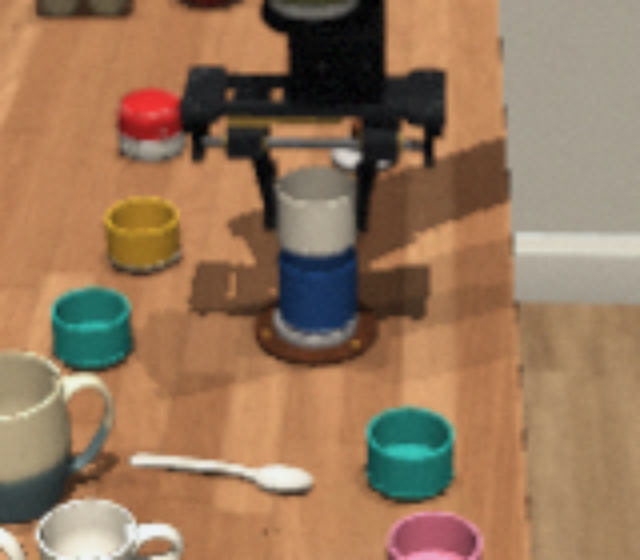

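The white tier hangs just above the blue (crop 317,250), in line within a pixel or two. Lower it.

drive_tool --series '[0, 0, 0, 0, -0.01, 0.1, -1, 0, 0, 0, 0, -0.01, 0.2, -1, 0, 0, 0, 0, -0.01, 0.3, -1, 0, 0, 0, 0, -0.01, 0.4, -1, 0, 0, 0, 0, -0.01, 0.42, -1, 0, 0, 0, 0, -0.01, 0.42, -1, 0, 0, 0, 0, -0.01, 0.42, -1]'

```text
time: 13.0
ee_pos: [0.4519, 0.2861, 0.1013]
eef_rot: [0.708, 0.707, 0.0, -0.0]
ft_force: [-2.3, -0.9, 8.2]
width: 0.0589
grip_force: 25.3
```

drive_tool --series '[0, 0, 0, 0, 0, 0, 0.6, 0, 0, 0, 0, 0, 0, 1, 0, 0, 0, 0, 0, 0, 1, 0, 0, 0, 0, 0, 0, 1, 0, 0, 0, 0, 0, 0, 1, 0, 0, 0, 0, 0, -0.6, 1, 0, 0, 0, 0, 0, -1.4, 1, 0, 0, 0, 0, 0, -2, 1, 0, 0, 0, 0, 0, -2, 1, 0, 0, 0, 0, 0, -2, 1]'

```text
time: 13.83
ee_pos: [0.4521, 0.2863, 0.1818]
eef_rot: [0.708, 0.707, 0.001, -0.0]
ft_force: [-0.0, -0.1, 0.0]
width: 0.0873
grip_force: 0.0
```

```bash
python3 -c "
from h import *
go([.599,.181,.12],0)
im=camera('side')[:,:,::-1]
cv2.imwrite('pics/t4.png',cv2.resize(im[200:340,260:420],None,fx=4,fy=4))"
```

```text
t 13.83 tcp [0.4521 0.2863 0.1818] w 0.0873 grip 0.0 F [-0.  -0.1  0. ]
rot [ 0.02 -0.03 -0.02] shift [-2.63   3.674  1.544]
```

View pics/t4.png

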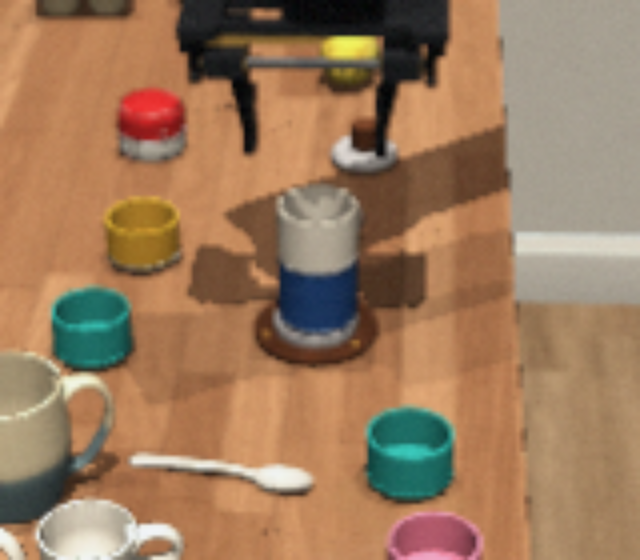

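The white tier is seated, its seam level at crop row 270. Next the yellow one.

drive_tool --series '[0, 0, 0, -0.5, 0.7, 0, 1, 0, 0, 0, -1, 1.4, 0, 1, 0, 0, 0, -1.5, 2.1, 0.2, 1, 0, 0, 0, -2, 2.8, 0.6, 1, 0, 0, 0, -2.6, 3.65, 1, 1, 0, 0, 0, -2.6, 3.65, 1.5, 1, 0, 0, 0, -2.6, 3.65, 1.5, 1, 0, 0, 0, -2.6, 3.65, 1.5, 1, 0, 0, 0, -2.6, 3.65, 1.5, 1]'

```text
time: 14.63
ee_pos: [0.5968, 0.1823, 0.1206]
eef_rot: [0.707, 0.707, -0.0, -0.0]
ft_force: [0.6, -0.1, 0.2]
width: 0.0867
grip_force: 0.0
```

```bash
python3 -c "
from h import *
go([.599,.181,.031],0)"
```

```text
t 14.63 tcp [0.5968 0.1823 0.1206] w 0.0867 grip 0.0 F [ 0.6 -0.1  0.2]
rot [-0.01 -0.   -0.01] shift [-0.032  0.056  2.24 ]
```

drive_tool --series '[0, 0, 0, -0.03, 0.05, 0.6, 1, 0, 0, 0, -0.03, 0.05, 1.2, 1, 0, 0, 0, -0.03, 0.05, 1.8, 1, 0, 0, 0, -0.03, 0.05, 2.22, 1, 0, 0, 0, -0.03, 0.05, 2.22, 1, 0, 0, 0, -0.03, 0.05, 2.22, 1, 0, 0, 0, -0.03, 0.05, 2.22, 1]'

```text
time: 15.22
ee_pos: [0.6001, 0.1813, 0.0338]
eef_rot: [0.707, 0.707, 0.001, 0.0]
ft_force: [-0.7, -0.4, -0.2]
width: 0.0871
grip_force: 0.0
```

drive_tool --series '[0, 0, 0, 0, 0, 0, -1, 0, 0, 0, 0, 0, 0, -1, 0, 0, 0, 0, 0, 0, -1, 0, 0, 0, 0, 0, 0, -1, 0, 0, 0, 0, 0, 0, -1, 0, 0, 0, 0, 0, 0, -1, 0, 0, 0, 0, 0, 0, -1, 0, 0, 0, 0, 0, 0, -1]' --grip_force 25

```text
time: 15.88
ee_pos: [0.5995, 0.1804, 0.0322]
eef_rot: [0.708, 0.706, 0.0, -0.0]
ft_force: [-1.2, 0.1, 3.9]
width: 0.0595
grip_force: 25.0
```

```bash
python3 -c "
from h import *
go([.4518,.286,.18],0)"
```

```text
t 15.88 tcp [0.5995 0.1804 0.0322] w 0.0595 grip 25.0 F [-1.2  0.1  3.9]
rot [ 0.   -0.   -0.02] shift [ 2.635 -3.697 -3.696]
```

drive_tool --series '[0, 0, 0, 0, 0, -0.7, -1, 0, 0, 0, 0, 0, -1.6, -1, 0, 0, 0, 0, 0, -2.5, -1, 0, 0, 0, 0, 0, -3.3, -1, 0, 0, 0, 0.3, -0.4, -3.7, -1, 0, 0, 0, 0.8, -1.1, -3.7, -1, 0, 0, 0, 1.3, -1.8, -3.7, -1, 0, 0, 0, 1.8, -2.5, -3.7, -1, 0, 0, 0, 2.2, -3.1, -3.7, -1, 0, 0, 0, 2.5, -3.5, -3.7, -1]'

```text
time: 16.72
ee_pos: [0.4568, 0.2822, 0.1794]
eef_rot: [0.707, 0.707, -0.0, -0.001]
ft_force: [0.8, 1.1, -0.9]
width: 0.0598
grip_force: 25.0
```

```bash
python3 -c "
from h import *
go([.4518,.2858,.17],0)"
```

```text
t 16.72 tcp [0.4568 0.2822 0.1794] w 0.0598 grip 25.0 F [ 0.8  1.1 -0.9]
rot [-0.02 -0.    0.01] shift [ 0.089 -0.123  0.236]
```

drive_tool --series '[0, 0, 0, 0.12, -0.18, 0.2, -1, 0, 0, 0, 0.12, -0.18, 0.4, -1, 0, 0, 0, 0.12, -0.18, 0.6, -1, 0, 0, 0, 0.12, -0.18, 0.6, -1, 0, 0, 0, 0.12, -0.18, 0.6, -1, 0, 0, 0, 0.12, -0.18, 0.6, -1]'

```text
time: 17.22
ee_pos: [0.4534, 0.2843, 0.1558]
eef_rot: [0.709, 0.706, -0.0, 0.0]
ft_force: [0.7, 0.4, -0.5]
width: 0.0597
grip_force: 25.0
```

```bash
python3 -c "
from h import *
go([.4518,.2858,.1402],0)
im=camera('side')[:,:,::-1]
cv2.imwrite('pics/t5.png',cv2.resize(im[200:340,260:420],None,fx=4,fy=4))"
```

```text
t 17.22 tcp [0.4534 0.2843 0.1558] w 0.0597 grip 25.0 F [ 0.7  0.4 -0.5]
rot [ 0.    0.01 -0.05] shift [ 0.038 -0.04   0.39 ]
```

View pics/t5.png

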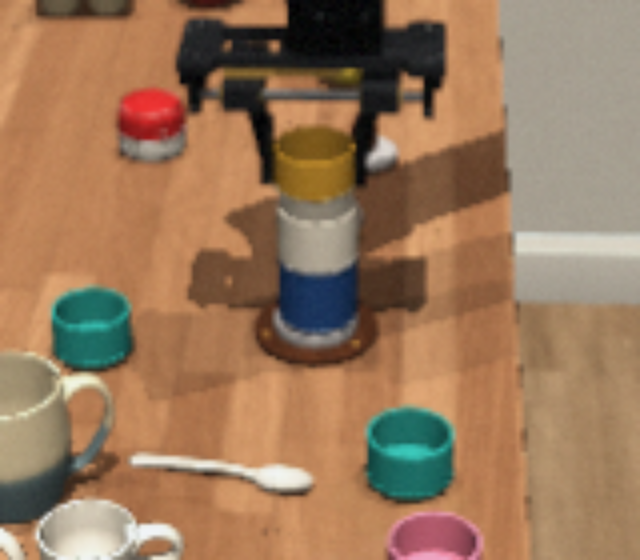

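The yellow tier is above the white one (crop 316,165), about 1 mm off as measured. Correct that and lower.

drive_tool --series '[0, 0, 0, 0.03, -0.04, 0.05, -1, 0, 0, 0, 0.03, -0.04, 0.1, -1, 0, 0, 0, 0.03, -0.04, 0.2, -1, 0, 0, 0, 0.03, -0.04, 0.3, -1, 0, 0, 0, 0.03, -0.04, 0.4, -1, 0, 0, 0, 0.03, -0.04, 0.42, -1, 0, 0, 0, 0.03, -0.04, 0.42, -1, 0, 0, 0, 0.03, -0.04, 0.42, -1]'

```text
time: 17.93
ee_pos: [0.4512, 0.287, 0.1398]
eef_rot: [0.708, 0.707, 0.001, -0.0]
ft_force: [-1.8, -0.5, 9.9]
width: 0.0597
grip_force: 25.0
```

Home at the expected height; release and rise.

drive_tool --series '[0, 0, 0, 0, 0, 0, 0.6, 0, 0, 0, 0, 0, 0, 1, 0, 0, 0, 0, 0, 0, 1, 0, 0, 0, 0, 0, 0, 1, 0, 0, 0, 0, 0, 0, 1, 0, 0, 0, 0, 0, -0.6, 1, 0, 0, 0, 0, 0, -1.4, 1, 0, 0, 0, 0, 0, -1.8, 1, 0, 0, 0, 0, 0, -1.8, 1, 0, 0, 0, 0, 0, -1.8, 1]'

```text
time: 18.77
ee_pos: [0.451, 0.2869, 0.2116]
eef_rot: [0.708, 0.707, 0.001, -0.0]
ft_force: [-0.6, 0.3, -0.5]
width: 0.0867
grip_force: 0.0
```

```bash
python3 -c "
from h import *
go([.4237,.0092,.12],0)
im=camera('side')[:,:,::-1]
cv2.imwrite('pics/t6.png',cv2.resize(im[200:340,260:420],None,fx=4,fy=4))"
```

```text
t 18.77 tcp [0.451  0.2869 0.2116] w 0.0867 grip 0.0 F [-0.6  0.3 -0.5]
rot [ 0.01 -0.02 -0.02] shift [-6.946 -0.674  2.279]
```

View pics/t6.png

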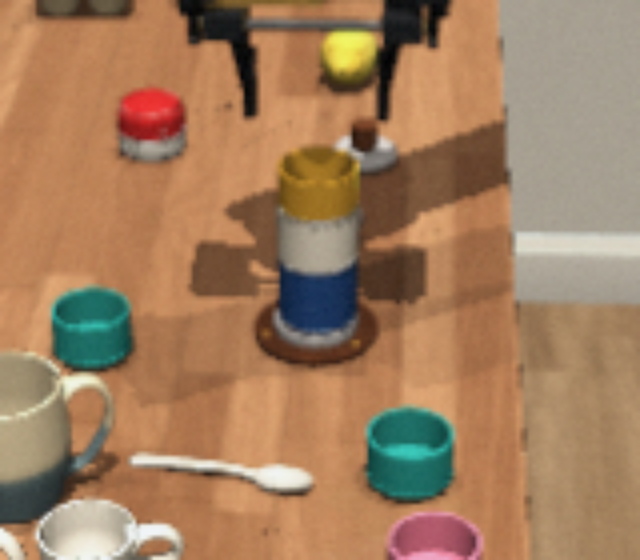

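The yellow tier is seated level (crop 318,215). Now the lid.

drive_tool --series '[0, 0, 0, -1, -0.1, 0, 1, 0, 0, 0, -2, -0.2, 0, 1, 0, 0, 0, -3, -0.3, 0, 1, 0, 0, 0, -4, -0.4, 0.5, 1, 0, 0, 0, -5, -0.5, 1, 1, 0, 0, 0, -6, -0.6, 1.6, 1, 0, 0, 0, -6.93, -0.67, 2.2, 1, 0, 0, 0, -6.93, -0.67, 2.2, 1, 0, 0, 0, -6.93, -0.67, 2.2, 1, 0, 0, 0, -6.93, -0.67, 2.2, 1]'

```text
time: 19.65
ee_pos: [0.4227, 0.0091, 0.1223]
eef_rot: [0.708, 0.706, -0.001, -0.0]
ft_force: [-0.2, 0.1, -0.7]
width: 0.0874
grip_force: 0.0
```

```bash
python3 -c "
from h import *
go([.4237,.0092,.0355],0)"
```

```text
t 19.65 tcp [0.4227 0.0091 0.1223] w 0.0874 grip 0.0 F [-0.2  0.1 -0.7]
rot [-0.02  0.01 -0.04] shift [0.005 0.03  2.17 ]
```

drive_tool --series '[0, 0, 0, 0, 0.02, 0.6, 1, 0, 0, 0, 0, 0.02, 1.2, 1, 0, 0, 0, 0, 0.02, 1.8, 1, 0, 0, 0, 0, 0.02, 2.15, 1, 0, 0, 0, 0, 0.02, 2.15, 1, 0, 0, 0, 0, 0.02, 2.15, 1, 0, 0, 0, 0, 0.02, 2.15, 1]'

```text
time: 20.23
ee_pos: [0.425, 0.0101, 0.038]
eef_rot: [0.707, 0.707, 0.0, 0.0]
ft_force: [-0.6, 0.4, 0.4]
width: 0.087
grip_force: 0.0
```

drive_tool --series '[0, 0, 0, 0, 0, 0, -1, 0, 0, 0, 0, 0, 0, -1, 0, 0, 0, 0, 0, 0, -1, 0, 0, 0, 0, 0, 0, -1, 0, 0, 0, 0, 0, 0, -1, 0, 0, 0, 0, 0, 0, -1, 0, 0, 0, 0, 0, 0, -1, 0, 0, 0, 0, 0, 0, -1, 0, 0, 0, 0, 0, 0, -1, 0, 0, 0, 0, 0, 0, -1]' --grip_force 25

```text
time: 21.07
ee_pos: [0.4242, 0.0094, 0.037]
eef_rot: [0.708, 0.706, -0.0, -0.0]
ft_force: [-0.3, 0.1, -0.5]
width: 0.0283
grip_force: 0.0
```

```bash
python3 -c "
from h import *
go([.4515,.2865,.23],0)"
```

```text
t 21.07 tcp [0.4242 0.0094 0.037 ] w 0.0283 grip 0.0 F [-0.3  0.1 -0.5]
rot [-0.    0.   -0.02] shift [ 6.929  0.668 -4.825]
```

Fingers not quite closed yet; give them time.

drive_tool --series '[0, 0, 0, 0, 0, 0, -1, 0, 0, 0, 0, 0, 0, -1, 0, 0, 0, 0, 0, 0, -1, 0, 0, 0, 0, 0, 0, -1, 0, 0, 0, 0, 0, 0, -1]' --grip_force 25

```text
time: 21.48
ee_pos: [0.4243, 0.0094, 0.0371]
eef_rot: [0.708, 0.706, 0.0, -0.0]
ft_force: [0.6, 0.2, -0.3]
width: 0.0231
grip_force: 25.0
```

drive_tool --series '[0, 0, 0, 0, 0, -0.7, -1, 0, 0, 0, 0, 0, -1.5, -1, 0, 0, 0, 0, 0, -2.4, -1, 0, 0, 0, 0, 0, -3.3, -1, 0, 0, 0, 0, 0, -4.2, -1, 0, 0, 0, 0.6, 0.06, -4.5, -1, 0, 0, 0, 1.4, 0.14, -4.5, -1, 0, 0, 0, 2.3, 0.22, -4.5, -1, 0, 0, 0, 3, 0.29, -4.5, -1, 0, 0, 0, 3.5, 0.34, -4.5, -1]'

```text
time: 22.32
ee_pos: [0.4377, 0.1523, 0.2169]
eef_rot: [0.707, 0.707, 0.0, -0.0]
ft_force: [-0.1, 0.4, -1.6]
width: 0.0234
grip_force: 25.0
```

```bash
python3 -c "
from h import *
go([.4515,.2865,.2],0)"
```

```text
t 22.32 tcp [0.4377 0.1523 0.2169] w 0.0234 grip 25.0 F [-0.1  0.4 -1.6]
rot [-0.   -0.    0.01] shift [3.355 0.349 0.423]
```

drive_tool --series '[0, 0, 0, 0.8, 0.08, 0, -1, 0, 0, 0, 1.6, 0.16, 0, -1, 0, 0, 0, 2.4, 0.24, 0, -1, 0, 0, 0, 3.1, 0.32, 0, -1, 0, 0, 0, 3.4, 0.34, 0, -1, 0, 0, 0, 3.4, 0.34, 0.2, -1, 0, 0, 0, 3.4, 0.34, 0.5, -1, 0, 0, 0, 3.4, 0.34, 0.5, -1, 0, 0, 0, 3.4, 0.34, 0.5, -1, 0, 0, 0, 3.4, 0.34, 0.5, -1]'

```text
time: 23.15
ee_pos: [0.4522, 0.2841, 0.1972]
eef_rot: [0.708, 0.706, -0.0, -0.0]
ft_force: [-0.5, -0.5, -1.5]
width: 0.0232
grip_force: 25.0
```

```bash
python3 -c "
from h import *
go([.4513,.2865,.179],0)
im=camera('side')[:,:,::-1]
cv2.imwrite('pics/t7.png',cv2.resize(im[200:340,260:420],None,fx=4,fy=4))"
```

```text
t 23.15 tcp [0.4522 0.2841 0.1972] w 0.0232 grip 25.0 F [-0.5 -0.5 -1.5]
rot [-0.   -0.   -0.04] shift [ 0.059 -0.021  0.455]
```

View pics/t7.png

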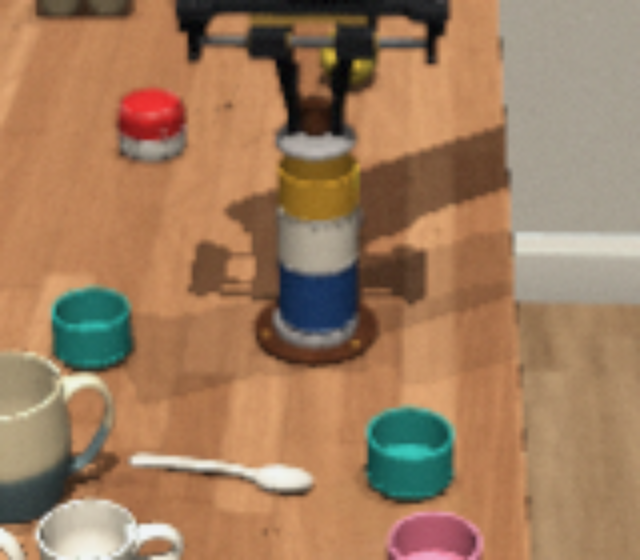

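The lid is level above the yellow tier (crop 316,143 over 318,160). Lower it.

drive_tool --series '[0, 0, 0, 0.05, -0.03, 0.05, -1, 0, 0, 0, 0.05, -0.03, 0.15, -1, 0, 0, 0, 0.05, -0.03, 0.25, -1, 0, 0, 0, 0.05, -0.03, 0.35, -1, 0, 0, 0, 0.05, -0.03, 0.44, -1, 0, 0, 0, 0.05, -0.03, 0.48, -1, 0, 0, 0, 0.05, -0.03, 0.48, -1, 0, 0, 0, 0.05, -0.03, 0.48, -1]'

```text
time: 23.87
ee_pos: [0.4514, 0.2879, 0.1789]
eef_rot: [0.708, 0.706, 0.001, -0.0]
ft_force: [-2.3, -0.8, 11.0]
width: 0.0231
grip_force: 25.0
```

drive_tool --series '[0, 0, 0, 0, 0, 0, 0, 0, 0, 0, 0, 0, 0, 0.6, 0, 0, 0, 0, 0, 0, 0.6, 0, 0, 0, 0, 0, 0, 0.6, 0, 0, 0, 0, 0, 0, 0.6, 0, 0, 0, 0, 0, -0.6, 0.6, 0, 0, 0, 0, 0, -1.2, 0.6, 0, 0, 0, 0, 0, -1.8, 0.6, 0, 0, 0, 0, 0, -1.8, 0.6, 0, 0, 0, 0, 0, -1.8, 0.6]'

```text
time: 24.7
ee_pos: [0.4512, 0.2877, 0.2506]
eef_rot: [0.708, 0.707, 0.001, -0.0]
ft_force: [-1.1, 0.8, -0.1]
width: 0.0691
grip_force: 0.0
```

```bash
python3 -c "
from h import *
im=camera('side')[:,:,::-1]
cv2.imwrite('pics/t8.png',cv2.resize(im[180:340,260:420],None,fx=3.7,fy=3.7))"
```

```text
(no output)
```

View pics/t8.png

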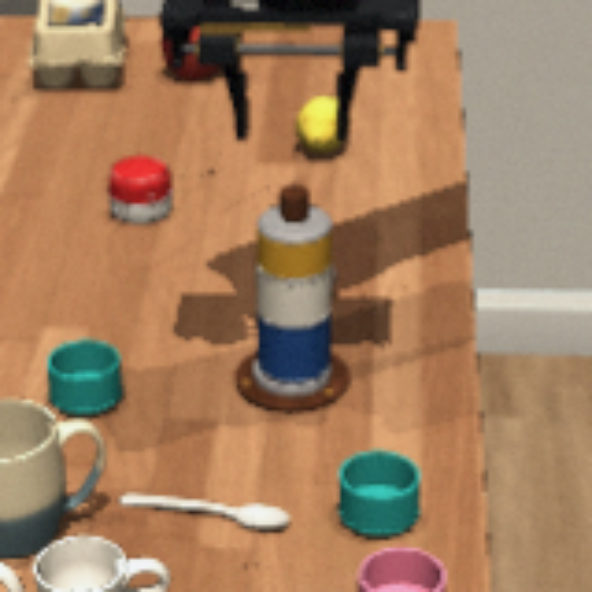

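The full stack stands straight with the lid seated (crop 295,225), and the gripper is clear of it.

```bash
python3 -c "
from bench import r
print(r.close_job())"
```

```text
the job is handed in; nothing more can be done
None
```

The lunch box is stacked on its base (blue, white, yellow, lid), each piece seated level in the last side view, and handed in at about 25 s. The arm stayed clear of the garlic, apple, timer and lemon, though I did not re-measure their positions. The hand-in returned no verdict.

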